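# Make up two carving-class kits

## Robot

A 6-joint arm with a two-finger parallel gripper is mounted at the origin on the work surface. World frame = base frame: x ahead of the robot, y to its left, z up, the work surface at z = 0. Lengths are in m, angles in degrees, forces in N, time in s.
With the tool pointing down it reaches from about 0.35 to 0.875 m from the base axis. Payload 4.2 kg.
Tool frame: the origin (TCP) lies on the front face of the gripper's body, between the roots of the fingers; the fingertips stand 70 mm ahead of it and the grasp point (between the pads) lies 51 mm ahead of it; z points along the fingers, y is the line along which they close (so a half turn about z gives the same grasp; the last joint's range is limited). The gripper opens to 87 mm and grips with 3 to 60 N. Pads are 19 mm wide; open, the fingers measure 117 mm over their backs; the gripper's body (75 mm by 190 mm) begins 51 mm behind the grasp point.
Start: joints at [-61.329, 22.042, 0.453, 0, -68.411, -14.817], TCP at [0.15, -0.607, 0.292] pointing down, gripper open.
Joint ranges: [-179.83, 179.83], [-69.29, 118.12], [-61.27, 80.66], [-181.25, 117.63], [-171.15, -9.14], [-177.46, 177.46]. Speed limits (degrees/s): [159.86, 159.86, 180, 180, 180, 180].

## Interface

Orientations are given as a 3x3 rotation matrix whose columns are the frame's x, y, z axes.
In Python, from station import r gives the robot as it stands.
- The arm moves only by the shell command python3 -m pendant 'ROWS' [OPENING]. ROWS is JSON, a list of rows, each a list of 2 entries, a list of its own where there are three numbers: the shift along the tool's x, y, z in mm, then the turn, a rotation vector about the tool's x, y, z in rad. A call has 1 to 10 rows; each row is the pose to reach, as a shift and turn from the pose commanded when the call began, along the tool's axes at that moment; what a row does not reach only later rows make up. A row lasts 1/10 s, in which the tool goes at most 50 mm and 8.59 degrees, less where a joint would pass 70% of its speed; a pose out of reach is approached as far as the arm can. A call with a gripper value outside its range is refused whole. OPENING is the opening, from 0 (shut) to 1 (fully open), set as the call begins (- or left out, the last holds). The fingers move at their own pace and stop on an object; the grip force is fixed at half the most. Time passes only in rows, so rows that repeat a pose let the fingers close. It gives the time, the measured TCP pose, the force, the opening and the grip force at its end, in the units of the state.
- r.sense(): the state, without advancing time (a new reading comes with each control period).
- r.capture(name): name is "scene" or "top" or "wrist"; returns a dict with "frame" (420x560x3 uint8, red, green, blue), "vertical_fov" (degrees; the focal length in pixels is half the picture's height over the tangent of half this angle, whatever the lens; pixels are square), "cx", "cy" (the principal point, pixels), "rvec" (rotation vector, rad) and "tvec" (3), from world to camera coordinates, as OpenCV has them. Camera axes: x right, y down, z forward; pixel columns grow to the right and rows downward; lengths in m; the calibration is good to about 2 mm. A picture is of the moment at which its call begins. There is no depth.
- r.finish_job(): hands the job in; it is judged then, once.
The state is a dict: "time_s": time; "joints": joint angles; "joint_velocities": joint speeds; "effort": joint torques, N m; "tcp_pos": TCP position; "ee_rot": TCP orientation; "wrist_force": force on the tool from outside, world axes, zero at the start; "moment": the same for the moment, N m; "gripper_width": opening from 0.0 (shut) to 1.0 (fully open); "gripper_force": force on a finger pad.
Only numpy, scipy, OpenCV 4.12 (cv2) and the standard library are available. Lean on these libraries where they do the work, as an engineer would, in place of code of your own. Each camera call takes 0.05 s, during which the arm holds its last target. There are 200 camera calls.

## Task

Make up the two kits for the carving class: the dark heart stamp, the oilstone and the brass wax tin go in the blue tray; the pale heart stamp and the cork sanding block go in the red tray. Turn each stamp so that its flat side faces the straight side of its tray's raised D-shaped collar and let it drop fully into the collar; stand the other things the right way up, side by side, flat on the floor of the open compartment beside it. Leave everything released and at rest.

Things in the scene. Friction and masses are not known exactly. Their poses are not given: they have to be found in the camera images.
- tray_blue: Blue tray, fixed, blue walls, pale floor, 92 (x) x 264 mm (y). Origin: mid underside. Floor top z 4, all walls to z 12 mm. Raised D-shaped collar centred x 0, y +82: inside x -26 to +26, straight wall at x +26, arc radius 37 about x +11, y +82 (75 wide along y): 5 mm play round a stamp at the tray's own yaw. Open compartment: inside x -40 to +40, y -126 to +34 mm, room for two things along y.
- tray_red: Red tray, fixed, red walls, pale floor, 92 (x) x 264 mm (y). Origin: mid underside. Floor top z 4, all walls to z 12 mm. Raised D-shaped collar centred x 0, y +82: inside x -26 to +26, straight wall at x +26, arc radius 37 about x +11, y +82 (75 wide along y): 5 mm play round a stamp at the tray's own yaw. Open compartment: inside x -40 to +40, y -126 to +34 mm, room for two things along y.
- stamp_dark_center (a point): centre (22 mm up) of the dark heart stamp (dark brown wood): upright D-shaped block, a 64 mm round planed flat on one side, 44 mm high, a pale heart on top. x points square out of the flat, 21 mm away; the round back is 21 mm away on -x (42 mm across along x, 64 mm wide along y, widest at x +11). z up. Loose, 55 g. Enters a collar only with its flat (+x) to the collar's straight wall (tray +x).
- stamp_pale_center (a point): centre (22 mm up) of the pale heart stamp (cream-coloured wood): upright D-shaped block, a 64 mm round planed flat on one side, 44 mm high, a dark heart on top. x points square out of the flat, 21 mm away; the round back is 21 mm away on -x (42 mm across along x, 64 mm wide along y, widest at x +11). z up. Loose, 55 g. Enters a collar only with its flat (+x) to the collar's straight wall (tray +x).
- oilstone_center (a point): point at the centre (21 mm above the underside) of the oilstone: a grey-blue stone set on a dark wooden base, 66 mm long (x) x 38 mm wide (y) x 42 mm high (z, up); the stone, its upper 18 mm, is 62 x 34 mm. Loose, about 150 g.
- cork_block_center (a point): point at the centre (21 mm above the underside) of the cork sanding block: cork with a brown band of sandpaper round its middle, 66 mm long (x) x 40 mm wide (y) x 42 mm high (z, up). Loose, about 40 g.
- wax_tin_center (a point): point at the centre (21 mm above the underside) of the wax tin: a round brass tin with a dark dot on its lid, 44 mm diameter, 42 mm high, standing upright (z up). Loose, about 90 g.
Not all that is in view belongs to the job. What is shaped like the part that bears wax_tin_center but green is not meant.

How it is judged (in metres and radians):
At the end, for the whole second after the job is handed in: Each thing rests on the floor of its own tray (3.5 mm), upright within 0.12 rad: each stamp in the D collar, within 10 mm of its centre, flat to the straight wall within 0.6 rad; oilstone and tin (blue), cork block (red) inside the open compartment. All released and at rest (angle between each of stamp_dark_center, oilstone_center, wax_tin_center, stamp_pale_center, cork_block_center's own z axis and vertical below 0.12 rad and height (world z) of stamp_dark_center between 0.022 and 0.0295 m and linear speed of each of stamp_dark, oilstone, wax_tin, stamp_pale, cork_block below 0.02 m/s and angular speed of each of stamp_dark, oilstone, wax_tin, stamp_pale, cork_block below 0.2 rad/s and x of stamp_dark_center in the frame of tray_blue between -0.01 and 0.01 m and y of stamp_dark_center in the frame of tray_blue between 0.072 and 0.092 m and angle between the x axis of stamp_dark_center and the x axis of tray_blue, either way round below 0.6 rad and y of tray_blue in the frame of stamp_dark_center below -0.05 m and height (world z) of oilstone_center between 0.021 and 0.0285 m and x of oilstone_center in the frame of tray_blue between -0.027 and 0.027 m and y of oilstone_center in the frame of tray_blue between -0.112 and 0.02 m and height (world z) of wax_tin_center between 0.021 and 0.0285 m and x of wax_tin_center in the frame of tray_blue between -0.027 and 0.027 m and y of wax_tin_center in the frame of tray_blue between -0.112 and 0.02 m and height (world z) of stamp_pale_center between 0.022 and 0.0295 m and x of stamp_pale_center in the frame of tray_red between -0.01 and 0.01 m and y of stamp_pale_center in the frame of tray_red between 0.072 and 0.092 m and angle between the x axis of stamp_pale_center and the x axis of tray_red, either way round below 0.6 rad and y of tray_red in the frame of stamp_pale_center below -0.05 m and height (world z) of cork_block_center between 0.021 and 0.0285 m and x of cork_block_center in the frame of tray_red between -0.027 and 0.027 m and y of cork_block_center in the frame of tray_red between -0.112 and 0.02 m); the robot touches nothing.
It also fails if it takes over 112 s, if anything falls off the work surface, if the arm or the gripper's body presses on something with over 40 N, if the wrist force passes 120 N, or if a joint passes its speed limit or range.

## Working session

There is one attempt and no reset: what is moved stays moved. The work goes in short steps, Python scripts to look and compute and a shell command to move; the robot and the scene stay as the last step left them, time stands still between calls to the robot, and variables do not carry over. Pictures are saved under pics/ and viewed, at most 14 in all, crops included, and the job is handed in when it is done.

```bash
ls; mkdir -p pics
python3 - <<'E'
from station import r
import cv2
for n in("scene","top"):
    c=r.capture(n); cv2.imwrite(f"pics/{n}0.png",c["frame"][:,:,::-1]); print(n,c["vertical_fov"],c["cx"],c["cy"],c["rvec"],c["tvec"])
s=r.sense();print(s["time_s"],s["tcp_pos"],s["ee_rot"],s["gripper_width"])
E
```

```text
pics
scene 50.58003866593777 281.6234564209188 203.37978227433018 [ 1.66865682  2.11087142 -0.64266482] [ 0.12539842 -0.39260773  1.27707615]
top 48.30965684799378 282.364932720617 208.93727688530376 [ 2.17124397 -2.0347582   0.22492986] [-0.01950047  0.51358339  1.02258491]
0.1 [ 0.14960324 -0.60642186  0.29126639] [[-9.70939237e-01 -2.39325436e-01 -5.78198566e-04]
 [-2.39326108e-01  9.70937442e-01  1.87005428e-03]
 [ 1.13843080e-04  1.95408709e-03 -9.99998084e-01]] 1.0024420494135555
```

View pics/top0.png

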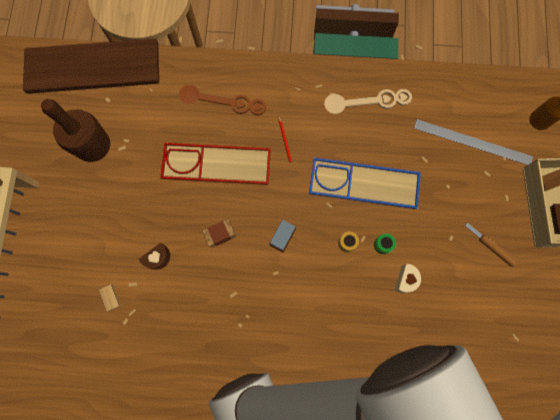

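View pics/scene0.png

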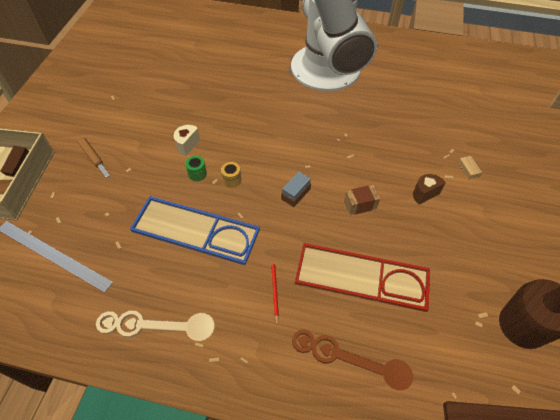

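Top view candidates for the tin: brass-yellow round at (350,241) and green round at (386,243). Brass fits the description. Dark stamp is at (155,257) with a pale heart, pale stamp at (410,279), oilstone at (283,236), cork with a brown band at (219,233), red tray about (216,164), blue tray about (365,183). I'll enlarge a crop to confirm.

```bash
cat > h.py <<'E'
import numpy as np,cv2
from station import r
def cam(n):
    c=r.capture(n);f=c["frame"];F=f.shape[0]/2/np.tan(np.radians(c["vertical_fov"])/2)
    R=cv2.Rodrigues(np.array(c["rvec"]))[0];t=np.array(c["tvec"]);K=np.array([[F,0,c["cx"]],[0,F,c["cy"]],[0,0,1]])
    return f,K,R,t
def ray(K,R,t,uv,z):
    uv=np.atleast_2d(np.array(uv,float));d=(np.linalg.inv(K)@np.c_[uv,np.ones(len(uv))].T).T@R;o=-R.T@t
    return (o+d*((z-o[2])/d[:,2])[:,None])[:,:2]
def proj(K,R,t,P):
    p=(K@(R@np.atleast_2d(P).T+t[:,None])).T;return p[:,:2]/p[:,2:]
E
python3 - <<'E'
from h import *
f,K,R,t=cam("top")
for n,uv,z in[("dark",(155,257),.044),("pale",(410,279),.044),("oil",(283,236),.042),("cork",(219,233),.042),("tin",(350,241),.042),("red",(216,164),.008),("blue",(365,183),.008)]:print(n,ray(K,R,t,uv,z).round(3))
print(ray(K,R,t,[(280,200),(281,200),(280,201)],.04))
g=f[130:305,130:440,::-1];cv2.imwrite("pics/crop1.png",cv2.resize(g,(775,438),interpolation=cv2.INTER_CUBIC))
E
```

```text
dark [[0.386 0.296]]
pale [[ 0.374 -0.284]]
oil [[0.453 0.008]]
cork [[0.451 0.156]]
tin [[ 0.452 -0.146]]
red [[0.627 0.185]]
blue [[ 0.602 -0.183]]
[[0.5384508  0.02096866]
 [0.53860375 0.01862443]
 [0.5360408  0.02081   ]]
```

View pics/crop1.png

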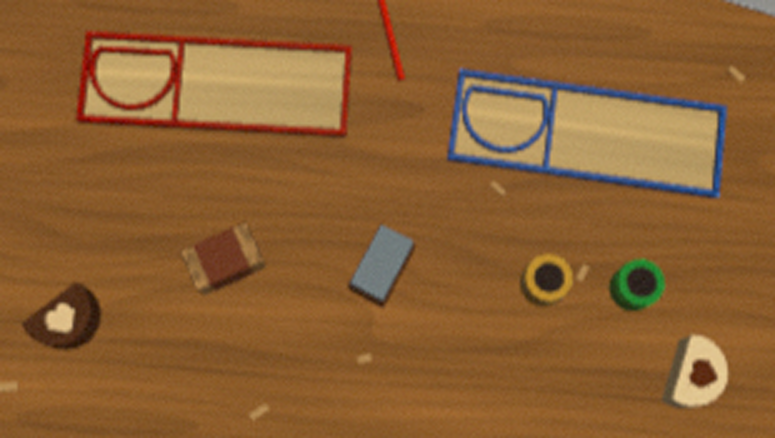

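Brass tin at crop (548,278) is the one meant; the green one at (638,284) is the decoy. Both D flats and the collars are visible. Next: top-view measurements and wrist camera geometry.

```bash
cat >> h.py <<'E'
def go(x,y,z,th=None):
    """print tool-frame shift (mm) and z turn (rad) to TCP x,y,z with tool-y at world angle th (deg, exact, not mod 180)"""
    s=r.sense();p=np.array(s["tcp_pos"]);E=np.array(s["ee_rot"])
    a=np.degrees(np.arctan2(E[1,1],E[0,1]))
    j=s["joints"];thj=j[0]+j[5]
    sh=E.T@(np.array([x,y,z])-p)*1000
    w=0 if th is None else -np.radians(th-thj)
    print("t %.1f pos %s yaw %.1f j1+j6 %.1f -> shift %s turn %.3f  rows~%d"%(s["time_s"],p.round(4),a,thj,sh.round(1),w,max(np.linalg.norm(sh)/50,abs(w)/.15)+1))
def masks(f):
    h=cv2.cvtColor(f,cv2.COLOR_RGB2HSV);H,S,V=[h[...,i].astype(int) for i in range(3)]
    f=f.astype(int);Rr,G,B=f[...,0],f[...,1],f[...,2]
    return dict(red=((H<6)|(H>172))&(S>150)&(V>90),blue=(H>105)&(H<125)&(S>130)&(V>80),oil=(H>90)&(H<115)&(S>30)&(S<125)&(V>60),
      brass=(H>=19)&(H<30)&(S>150)&(V>100),pale=(S<110)&(V>150)&(H<35),dark=(V<75)&(H<20))
def blobs(m,n=1,close=3):
    m=cv2.morphologyEx(m.astype(np.uint8)*255,cv2.MORPH_CLOSE,np.ones((close,close)))
    c=cv2.findContours(m,cv2.RETR_EXTERNAL,cv2.CHAIN_APPROX_NONE)[0]
    return sorted(c,key=cv2.contourArea)[::-1][:n]
def rect(c,K,R,t,z):
    """min-area rectangle of a contour cast on plane z: centre, sides mm, yaw of long side deg"""
    P=ray(K,R,t,c[:,0,:],z)*1000;(x,y),(w,h),a=cv2.minAreaRect(P.astype(np.float32))
    if w<h:w,h,a=h,w,a+90
    return np.round([x,y,w,h,(a+90)%180-90],1)
E
python3 - <<'E'
from h import *
f,K,R,t=cam("top");f=f.copy();f[:130]=0;f[310:]=0;f[:,:130]=0;f[:,440:]=0
m=masks(f)
for n,z in[("red",.012),("blue",.012),("oil",.042),("brass",.042),("pale",.044),("dark",.044)]:
    for c in blobs(m[n],2): print(n,cv2.boundingRect(c),rect(c,K,R,t,z))
f,K,R,t=cam("wrist");s=r.sense();E=np.array(s["ee_rot"])
print("cam in tcp",E.T@(-R.T@t-s["tcp_pos"]),"\n",(R@E).round(3),K[0,0])
go(.386,.296,.25,36);go(.627,.2,.25,-3)
E
```

```text
red (161, 143, 109, 41) [628.2 185.9 262.2  91.7 -89.6]
red (281, 130, 11, 32) [685.3  15.7  83.9   6.   17. ]
blue (310, 159, 110, 49) [ 602.2 -181.1  261.7   90.5   85.4]
oil (311, 164, 7, 19) [609.2 -54.3  44.1  13.8   7.4]
oil (345, 178, 6, 8) [ 593.9 -138.1   13.7   13.3   66.6]
brass (340, 232, 19, 20) [ 452.8 -144.9   43.2   41.9  -42.3]
brass (383, 233, 1, 1) [ 475.2 -221.6    0.     0.     0. ]
pale (399, 264, 22, 29) [ 373.4 -286.3   64.1   41.5  -15.7]
pale (149, 251, 10, 12) [386.5 299.7  25.4  20.5   7. ]
dark (0, 0, 560, 420) [ 564.1   22.7 1445.6 1010.7  -86.2]
cam in tcp [ 0.06785391 -0.00020479 -0.09183454] 
 [[-0.     1.    -0.001]
 [-0.968 -0.    -0.252]
 [-0.252  0.001  0.968]] 296.2572764537989
t 0.2 pos [ 0.1496 -0.6066  0.2917] yaw 103.8 j1+j6 -76.1 -> shift [-445.6  819.8   42.5] turn -1.957  rows~19
t 0.2 pos [ 0.1496 -0.6066  0.2917] yaw 103.8 j1+j6 -76.1 -> shift [-656.6  668.9   42.4] turn -1.277  rows~19
```

Run:
```python
from h import *
go(.3734,-.2863,.22,74)
```

```text
t 0.2 pos [ 0.1496 -0.6066  0.2917] yaw 103.8 j1+j6 -76.1 -> shift [-294.   257.4   72. ] turn -2.621  rows~18
```

```bash
python3 -m pendant '[[[-294,257,72],[0,0,-1.45]],[[-294,257,72],[0,0,-1.45]],[[-294,257,72],[0,0,-1.45]],[[-294,257,72],[0,0,-1.45]],[[-294,257,72],[0,0,-1.45]],[[-294,257,72],[0,0,-1.45]],[[-294,257,72],[0,0,-1.45]],[[-294,257,72],[0,0,-1.45]],[[-294,257,72],[0,0,-1.45]],[[-294,257,72],[0,0,-1.45]]]' 1
python3 -m pendant '[[[0,0,0],[0,0,-1.17]],[[0,0,0],[0,0,-1.17]],[[0,0,0],[0,0,-1.17]],[[0,0,0],[0,0,-1.17]],[[0,0,0],[0,0,-1.17]],[[0,0,0],[0,0,-1.17]],[[0,0,0],[0,0,-1.17]],[[0,0,0],[0,0,-1.17]],[[0,0,0],[0,0,-1.17]],[[0,0,0],[0,0,-1.17]]]'
python3 - <<'E'
from h import *
f,K,R,t=cam("wrist");cv2.imwrite("pics/w1.png",f[:,:,::-1])
for c in blobs(masks(f)["pale"],2):print(cv2.boundingRect(c),rect(c,K,R,t,.044))
go(.3734,-.2863,.22,74)
E
```

```text
time_s: 1.25
tcp_pos: [0.3745, -0.2854, 0.2201]
ee_rot: [[0.129, -0.992, -0.0], [-0.992, -0.129, 0.0], [-0.0, 0.0, -1.0]]
wrist_force: [-0.5, -0.4, -0.6]
gripper_width: 1.006
gripper_force: 0.0
time_s: 2.25
tcp_pos: [0.3735, -0.2869, 0.2203]
ee_rot: [[0.96, -0.279, 0.0], [-0.279, -0.96, 0.0], [0.0, -0.0, -1.0]]
wrist_force: [-0.1, 0.0, -0.0]
gripper_width: 1.001
gripper_force: 0.0
(55, 0, 181, 45) [ 551.1 -231.9  142.1   31.3   73.8]
(250, 170, 47, 71) [ 377.  -286.9   67.2   42.4  -16. ]
t 2.3 pos [ 0.3736 -0.2869  0.2203] yaw -106.2 j1+j6 73.8 -> shift [-0.3 -0.5  0.3] turn -0.003  rows~1
```

View pics/w1.png

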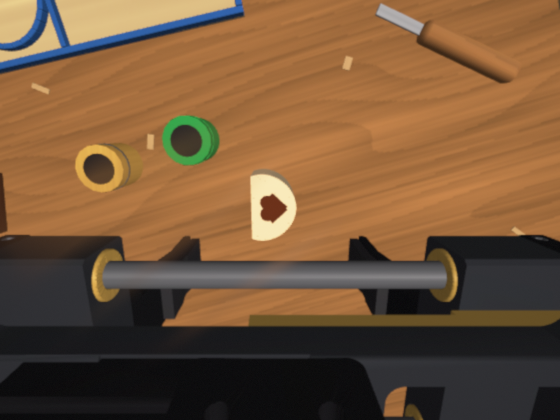

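The pale stamp is at (272,206), flat side toward image left (world +74°), aligned with the finger closing direction. Descending and gripping.

```bash
python3 -m pendant '[[[1,0,40],[0,0,0]],[[1,0,80],[0,0,0]],[[1,0,120],[0,0,0]],[[1,0,137],[0,0,0]],[[1,0,137],[0,0,0]]]' 1
python3 -m pendant '[[[0,0,0],[0,0,0]],[[0,0,0],[0,0,0]],[[0,0,0],[0,0,0]],[[0,0,0],[0,0,0]],[[0,0,0],[0,0,0]],[[0,0,0],[0,0,0]]]' 0.3
python3 -m pendant '[[[0,0,-40],[0,0,0]],[[0,0,-80],[0,0,0]],[[0,0,-120],[0,0,0]],[[0,0,-130],[0,0,0]],[[0,0,-130],[0,0,0]]]'
python3 - <<'E'
from h import *
# red tray: collar centre at y+82, tray yaw ~0.4
a=np.radians(.4);c=np.array([.6282,.1859])+.082*np.array([-np.sin(a),np.cos(a)])
print(c);go(*c,.23,.4)
E
```

```text
time_s: 2.8
tcp_pos: [0.373, -0.2866, 0.0808]
ee_rot: [[0.961, -0.278, -0.006], [-0.278, -0.961, 0.002], [-0.007, -0.0, -1.0]]
wrist_force: [-0.6, -0.1, 0.2]
gripper_width: 1.0
gripper_force: 0.0
time_s: 3.4
tcp_pos: [0.3746, -0.2872, 0.0836]
ee_rot: [[0.961, -0.276, 0.001], [-0.276, -0.961, -0.0], [0.001, 0.0, -1.0]]
wrist_force: [0.2, -0.2, -0.6]
gripper_width: 0.541
gripper_force: 0.0
time_s: 3.9
tcp_pos: [0.3751, -0.2873, 0.2149]
ee_rot: [[0.961, -0.276, 0.004], [-0.276, -0.961, -0.001], [0.004, -0.0, -1.0]]
wrist_force: [0.1, -0.3, -1.2]
gripper_width: 0.477
gripper_force: 30.0
[0.62762754 0.267898  ]
t 3.9 pos [ 0.3751 -0.2873  0.2149] yaw -106.0 j1+j6 74.0 -> shift [  89.4 -603.4  -14.7] turn 1.284  rows~13
```

```bash
python3 -m pendant '[[[66,-450,-15],[0,0,1.0]],[[66,-450,-15],[0,0,1.0]],[[66,-450,-15],[0,0,1.0]],[[66,-450,-15],[0,0,1.0]],[[66,-450,-15],[0,0,1.0]],[[66,-450,-15],[0,0,1.0]],[[66,-450,-15],[0,0,1.0]],[[66,-450,-15],[0,0,1.0]],[[66,-450,-15],[0,0,1.0]],[[66,-450,-15],[0,0,1.0]]]'
python3 - <<'E'
from h import *
go(.6276,.2679,.23,.4)
E
```

```text
time_s: 4.9
tcp_pos: [0.5618, 0.1289, 0.2255]
ee_rot: [[0.287, -0.958, -0.005], [-0.958, -0.287, -0.002], [0.0, 0.005, -1.0]]
wrist_force: [1.0, -0.8, 0.0]
gripper_width: 0.476
gripper_force: 30.0
t 4.9 pos [0.5618 0.1289 0.2255] yaw -163.3 j1+j6 16.7 -> shift [-114.2 -102.9   -5. ] turn 0.284  rows~4
```

```bash
python3 -m pendant '[[[-114,-103,-5],[0,0,0.284]],[[-114,-103,-5],[0,0,0.284]],[[-114,-103,-5],[0,0,0.284]],[[-114,-103,-5],[0,0,0.284]],[[-114,-103,-5],[0,0,0.284]],[[-114,-103,-5],[0,0,0.284]]]'
python3 - <<'E'
from h import *
f,K,R,t=cam("wrist");cv2.imwrite("pics/w2.png",f[:,:,::-1])
for c in blobs(masks(f)["red"],2):print(cv2.boundingRect(c),rect(c,K,R,t,.012))
go(.6276,.2679,.23,.4)
s=r.sense();E=np.array(s["ee_rot"]);P=np.array(s["tcp_pos"])
print("rails u for grasp pts depth 30..75:",[proj(K,R,t,P+E@[-0.0,0,d])[0].round(0) for d in(.03,.04,.05,.06,.07)])
print("collar",proj(K,R,t,[[.6276,.2679,.012]]))
E
```

```text
time_s: 5.5
tcp_pos: [0.6273, 0.2648, 0.231]
ee_rot: [[0.006, -1.0, -0.004], [-1.0, -0.006, -0.002], [0.002, 0.004, -1.0]]
wrist_force: [-0.9, -0.9, -0.1]
gripper_width: 0.476
gripper_force: 30.0
(221, 0, 99, 239) [631.3 193.2 230.9  90.8 -89.5]
t 5.5 pos [0.6274 0.2645 0.2319] yaw -179.7 j1+j6 0.4 -> shift [-3.4 -0.2  1.9] turn -0.001  rows~1
rails u for grasp pts depth 30..75: [array([275., 289.]), array([275., 278.]), array([275., 269.]), array([275., 261.]), array([275., 254.])]
collar [[273.56509265 202.19464359]]
```

View pics/w2.png

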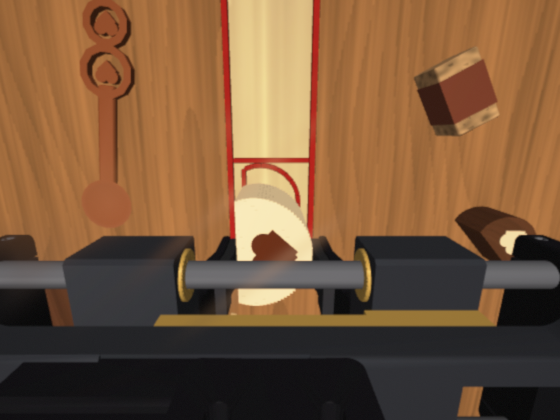

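The stamp is held upright, flat to the left like the collar's straight wall (u≈243); the divider line is at v≈160. I'll measure how it sits in the grip and the tray's exact position.

Run:
```python
from h import *
f,K,R,t=cam("wrist");s=r.sense();E=np.array(s["ee_rot"]);P=np.array(s["tcp_pos"])
m=masks(f)["red"]
for v in(20,60,100,140):
    u=np.where(m[v,200:340])[0]+200;w=ray(K,R,t,[(u.min(),v),(u.max()+1,v)],.012);print(v,w.round(4).tolist(),"mid x",w[:,0].mean().round(4))
col=np.where(m[120:178,285])[0]+120;print("divider v",col,ray(K,R,t,[(270,col.min()),(270,col.max()+1)],.012).round(4).tolist())
p=masks(f)["pale"].astype(np.uint8)
cc=[c for c in blobs(masks(f)["pale"],4) if cv2.boundingRect(c)[1]>150]
print([cv2.boundingRect(c) for c in cc])
for d in(.03,.035,.039,.045,.05):print(d,proj(K,R,t,[P+E@[x,-.021,d] for x in(.032,-.032)]).round(0).tolist())
cv2.imwrite("pics/w2c.png",cv2.resize(f[150:320,190:360,::-1],(600,600),interpolation=cv2.INTER_CUBIC))
```

```text
20 [[0.677, 0.0939], [0.5866, 0.0932]] mid x 0.6318
60 [[0.6764, 0.1279], [0.586, 0.1273]] mid x 0.6312
100 [[0.6758, 0.1642], [0.5855, 0.1636]] mid x 0.6306
140 [[0.6761, 0.2028], [0.5849, 0.2022]] mid x 0.6305
divider v [159 160 161 172 173 174 175 176] [[0.632, 0.2218], [0.6319, 0.2406]]
[(234, 164, 79, 97), (238, 288, 58, 18), (499, 230, 28, 24)]
0.03 [[226.0, 221.0], [232.0, 349.0]]
0.035 [[228.0, 218.0], [233.0, 342.0]]
0.039 [[229.0, 216.0], [234.0, 336.0]]
0.045 [[231.0, 212.0], [235.0, 329.0]]
0.05 [[232.0, 210.0], [237.0, 323.0]]
```

View pics/w2c.png

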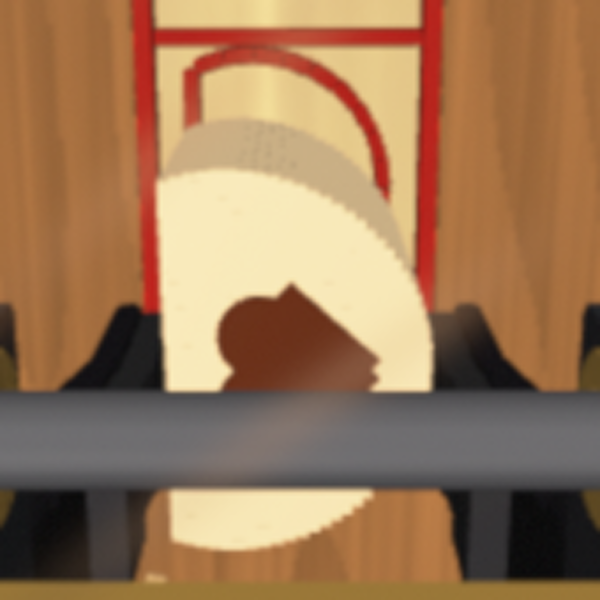

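Run:
```python
from h import *
from scipy.optimize import least_squares
f,K,R,t=cam("wrist");s=r.sense();E=np.array(s["ee_rot"]);P=np.array(s["tcp_pos"])
q=np.array([[235.3,201.5],[238.7,303.]])
def g(p):
    x0,y0,a,d=p;c=np.cos(a);n=np.sin(a)
    L=[(-.021,.0304),(-.021,-.0304)]
    return (proj(K,R,t,[P+E@[x0+X*c-Y*n,y0+X*n+Y*c,d] for Y,X in L])-q).ravel()
o=least_squares(g,[0,0,0,.05],x_scale=.01);print(o.x,o.cost,P)
x0,y0,a,d=o.x
print("stamp centre world",(P+E@[x0,y0,d+.022]))
```

```text
[ 0.00303546 -0.00018006  0.00037286  0.06230817] 4.362085261510107e-26 [0.62777598 0.26444644 0.23311515]
stamp centre world [0.62790476 0.26137388 0.14880824]
```

```bash
python3 -m pendant '[[[-8,-1,40],[0,0,0]],[[-8,-1,80],[0,0,0]],[[-8,-1,103],[0,0,0]],[[-8,-1,103],[0,0,0]],[[-8,-1,103],[0,0,0]]]'
python3 - <<'E'
from h import *
f,K,R,t=cam("wrist");s=r.sense();print(s["tcp_pos"],s["wrist_force"]);cv2.imwrite("pics/w3.png",cv2.resize(f[100:340,150:410,::-1],(650,600)))
E
```

```text
time_s: 6.15
tcp_pos: [0.6297, 0.2733, 0.1313]
ee_rot: [[0.007, -1.0, 0.001], [-1.0, -0.007, 0.0], [-0.0, -0.001, -1.0]]
wrist_force: [-0.4, 0.1, 0.1]
gripper_width: 0.479
gripper_force: 30.0
[0.6301844  0.2738672  0.13245605] [ 0.61304151  0.01708628 -0.76573213]
```

View pics/w3.png

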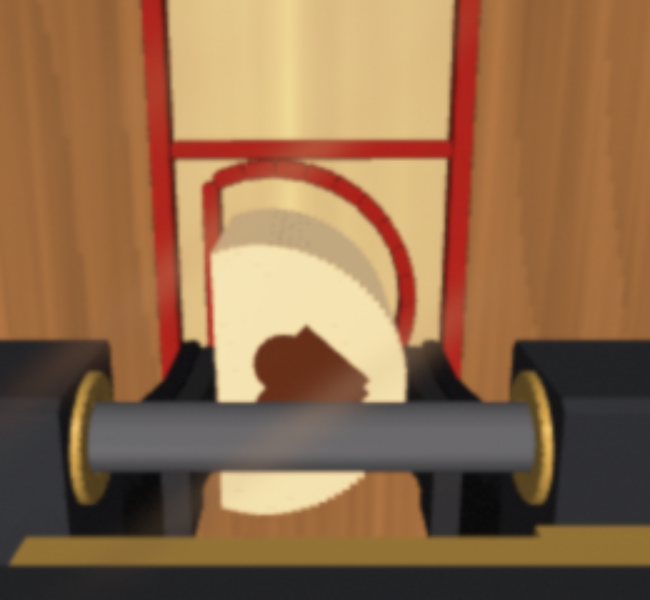

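Run:
```python
from h import *
f,K,R,t=cam("wrist");s=r.sense();z=s["tcp_pos"][2];print(s["tcp_pos"])
C=lambda x,y:(150+x*.4,100+y*.4)
print("stamp apex y",ray(K,R,t,C(280,208),z-.106),ray(K,R,t,C(280,208),z-.099));print("collar apex in",ray(K,R,t,C(280,178),.012))
print("stamp flat top corner",ray(K,R,t,C(211,248),z-.062),"low",ray(K,R,t,C(222,507),z-.062));print("collar wall in",ray(K,R,t,[C(221,200),C(218,230)],.012));print("stamp back top x",ray(K,R,t,C(407,375),z-.062),"collar back in",ray(K,R,t,C(399,300),.012))
```

```text
[0.63032264 0.27414243 0.13293584]
stamp apex y [[0.63961431 0.23812833]] [[0.63931581 0.23695506]]
collar apex in [[0.64022074 0.23195069]]
stamp flat top corner [[0.65240889 0.23942966]] low [[0.6515214  0.30130893]]
collar wall in [[0.65728358 0.23842263]
 [0.65836845 0.24724617]]
stamp back top x [[0.60968618 0.26796786]] collar back in [[0.60477394 0.26814301]]
```

Stamp is centred on the collar to within 1 mm. Lowering.

```bash
python3 -m pendant '[[[0,0,8],[0,0,0]],[[0,0,14],[0,0,0]],[[0,0,18],[0,0,0]],[[0,0,20],[0,0,0]],[[0,0,20],[0,0,0]],[[0,0,20],[0,0,0]]]'
```

```text
time_s: 6.85
tcp_pos: [0.6292, 0.2739, 0.1102]
ee_rot: [[0.007, -1.0, 0.0], [-1.0, -0.007, -0.0], [0.0, -0.0, -1.0]]
wrist_force: [0.4, 0.0, -0.6]
gripper_width: 0.481
gripper_force: 30.0
```

```bash
python3 -m pendant '[[[0,0,2],[0,0,0]],[[0,0,4],[0,0,0]],[[0,0,4],[0,0,0]]]'
python3 -m pendant '[[[0,0,2],[0,0,0]],[[0,0,3],[0,0,0]],[[0,0,3],[0,0,0]]]'
```

```text
time_s: 7.15
tcp_pos: [0.6294, 0.2738, 0.1073]
ee_rot: [[0.007, -1.0, 0.001], [-1.0, -0.007, -0.0], [0.0, -0.001, -1.0]]
wrist_force: [-1.7, -0.7, 3.4]
gripper_width: 0.475
gripper_force: 30.0
time_s: 7.45
tcp_pos: [0.6294, 0.2737, 0.1071]
ee_rot: [[0.008, -1.0, 0.002], [-1.0, -0.008, -0.001], [0.001, -0.001, -1.0]]
wrist_force: [-6.3, -2.7, 15.8]
gripper_width: 0.475
gripper_force: 30.0
```

```bash
python3 -m pendant '[[[0,0,-1],[0,0,0]],[[0,0,-1],[0,0,0]],[[0,0,-1],[0,0,0]],[[0,0,-1],[0,0,0]],[[0,0,-1],[0,0,0]],[[0,0,-1],[0,0,0]],[[0,0,-1],[0,0,0]]]' 1
python3 -m pendant '[[[0,0,-40],[0,0,0]],[[0,0,-80],[0,0,0]],[[0,0,-120],[0,0,0]],[[0,0,-120],[0,0,0]],[[0,0,-120],[0,0,0]]]'
python3 - <<'E'
from h import *
f,K,R,t=cam("wrist");cv2.imwrite("pics/w4.png",f[:,:,::-1])
go(.451,.156,.22,-60);go(.451,.156,.22,-65)
E
```

```text
time_s: 8.15
tcp_pos: [0.6291, 0.2739, 0.104]
ee_rot: [[0.007, -1.0, -0.0], [-1.0, -0.007, -0.0], [0.0, 0.0, -1.0]]
wrist_force: [-0.6, 0.3, 0.4]
gripper_width: 0.976
gripper_force: 0.0
time_s: 8.65
tcp_pos: [0.6293, 0.2741, 0.2257]
ee_rot: [[0.007, -1.0, 0.002], [-1.0, -0.007, 0.002], [-0.002, -0.002, -1.0]]
wrist_force: [-0.5, -0.1, -1.9]
gripper_width: 1.001
gripper_force: 0.0
t 8.7 pos [0.6287 0.2737 0.2239] yaw -179.6 j1+j6 0.4 -> shift [116.5 178.5   4. ] turn 1.054  rows~8
t 8.7 pos [0.6287 0.2737 0.2239] yaw -179.6 j1+j6 0.4 -> shift [116.5 178.5   4. ] turn 1.141  rows~8
```

View pics/w4.png

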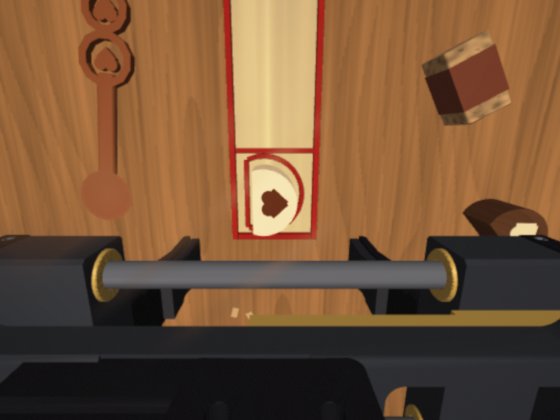

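The pale stamp sits in the collar at (272,202), flat to the straight wall. The cork is at (468,80), long axis about −70°.

```bash
python3 -m pendant '[[[117,179,4],[0,0,-0.34]],[[117,179,4],[0,0,-0.34]],[[117,179,4],[0,0,-0.34]],[[117,179,4],[0,0,-0.34]],[[117,179,4],[0,0,-0.34]],[[117,179,4],[0,0,-0.34]],[[117,179,4],[0,0,-0.34]]]'
python3 - <<'E'
from h import *
f,K,R,t=cam("wrist");cv2.imwrite("pics/w5.png",f[:,:,::-1])
h=cv2.cvtColor(f,cv2.COLOR_RGB2HSV);print(proj(K,R,t,[[.451,.156,.042]]))
go(.451,.156,.22,20)
E
```

```text
time_s: 9.4
tcp_pos: [0.4512, 0.1558, 0.2198]
ee_rot: [[0.34, -0.94, -0.0], [-0.94, -0.34, -0.001], [0.0, 0.0, -1.0]]
wrist_force: [0.4, 0.9, 0.4]
gripper_width: 1.0
gripper_force: 0.0
[[274.75451957 209.03890713]]
t 9.4 pos [0.4517 0.1561 0.2198] yaw -160.1 j1+j6 19.9 -> shift [-0.1  0.7 -0.2] turn -0.002  rows~1
```

View pics/w5.png

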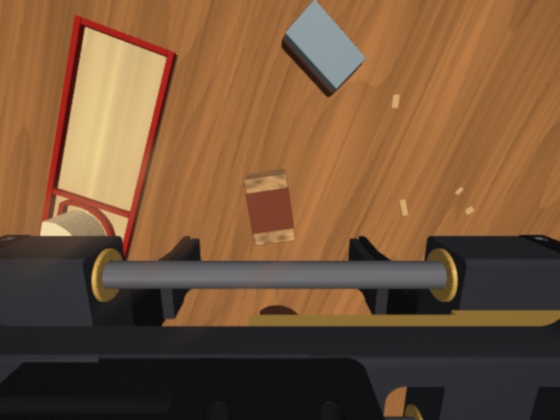

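Cork top face corners: about (246,180), (286,176), (254,244), (294,241); centre (270,210), 7° off alignment.

Run:
```python
from h import *
f,K,R,t=cam("wrist");q=[(246,180),(286,176),(294,241),(254,244)]
P=ray(K,R,t,q,.042);print((P*1000).round(1).tolist());c=P.mean(0);print(c,np.degrees(np.arctan2(*((P[0]+P[1]-P[2]-P[3])[::-1]))))
go(*c,.076,27)
```

```text
[[485.7, 139.5], [452.5, 123.6], [423.1, 180.1], [458.5, 196.2]]
[0.45494039 0.15985599] -63.459445562386925
t 9.5 pos [0.4518 0.1563 0.2198] yaw -160.1 j1+j6 19.9 -> shift [ -2.3  -4.2 143.8] turn -0.124  rows~3
```

```bash
python3 -m pendant '[[[-2,-4,40],[0,0,-0.12]],[[-2,-4,80],[0,0,-0.12]],[[-2,-4,120],[0,0,-0.12]],[[-2,-4,137],[0,0,-0.12]],[[-2,-4,137],[0,0,-0.12]]]'
python3 -m pendant '[[[0,0,0],[0,0,0]],[[0,0,0],[0,0,0]],[[0,0,0],[0,0,0]],[[0,0,0],[0,0,0]],[[0,0,0],[0,0,0]],[[0,0,0],[0,0,0]],[[0,0,0],[0,0,0]],[[0,0,0],[0,0,0]],[[0,0,0],[0,0,0]],[[0,0,0],[0,0,0]]]' 0.3
python3 -m pendant '[[[0,0,-30],[0,0,0]],[[0,0,-60],[0,0,0]],[[0,0,-80],[0,0,0]],[[0,0,-80],[0,0,0]]]'
python3 - <<'E'
from h import *
# tray red centre ~ from collar centre (.6297,.269) minus 82 along tray y (yaw .7): 
a=np.radians(.6);n=np.array([-np.sin(a),np.cos(a)]);c=np.array([.630,.269])
print(c-n*(.082+.055));go(*(c-n*(.082+.055)),.163,.6)
E
```

```text
time_s: 10.0
tcp_pos: [0.4534, 0.1584, 0.08]
ee_rot: [[0.45, -0.893, -0.006], [-0.893, -0.45, -0.005], [0.001, 0.007, -1.0]]
wrist_force: [0.2, -0.5, -0.1]
gripper_width: 1.001
gripper_force: 0.0
time_s: 11.0
tcp_pos: [0.4541, 0.1589, 0.0835]
ee_rot: [[0.45, -0.893, 0.0], [-0.893, -0.45, 0.0], [0.0, -0.0, -1.0]]
wrist_force: [-1.1, -0.2, 3.9]
gripper_width: 0.456
gripper_force: 30.0
time_s: 11.4
tcp_pos: [0.4553, 0.1598, 0.1657]
ee_rot: [[0.451, -0.893, 0.005], [-0.893, -0.451, 0.004], [-0.001, -0.006, -1.0]]
wrist_force: [0.6, 0.6, -0.4]
gripper_width: 0.453
gripper_force: 30.0
[0.63143463 0.13200751]
t 11.4 pos [0.4553 0.1598 0.1657] yaw -153.2 j1+j6 26.8 -> shift [ 104.2 -144.7    3.5] turn 0.457  rows~4
```

```bash
python3 -m pendant '[[[104,-145,0],[0,0,0.457]],[[104,-145,0],[0,0,0.457]],[[104,-145,0],[0,0,0.457]],[[104,-145,0],[0,0,0.457]],[[104,-145,0],[0,0,0.457]],[[104,-145,0],[0,0,0.457]],[[104,-145,50],[0,0,0.457]],[[104,-145,70],[0,0,0.457]],[[104,-145,77],[0,0,0.457]],[[104,-145,77],[0,0,0.457]]]'
python3 -m pendant '[[[0,0,0],[0,0,0]],[[0,0,0],[0,0,0]]]'
```

```text
time_s: 12.4
tcp_pos: [0.6284, 0.1316, 0.0867]
ee_rot: [[0.012, -1.0, -0.002], [-1.0, -0.012, -0.001], [0.001, 0.002, -1.0]]
wrist_force: [-0.8, -0.5, 3.0]
gripper_width: 0.454
gripper_force: 30.0
time_s: 12.6
tcp_pos: [0.6293, 0.1315, 0.0867]
ee_rot: [[0.011, -1.0, -0.001], [-1.0, -0.011, -0.0], [0.0, 0.001, -1.0]]
wrist_force: [-2.1, 0.7, 2.7]
gripper_width: 0.457
gripper_force: 30.0
```

Contact with the floor. Releasing, lifting, then heading for the dark stamp (θ about 36–40).

```bash
python3 -m pendant '[[[0,0,0],[0,0,0]],[[0,0,0],[0,0,0]],[[0,0,0],[0,0,0]],[[0,0,0],[0,0,0]],[[0,0,0],[0,0,0]],[[0,0,0],[0,0,0]],[[0,0,0],[0,0,0]]]' 1
python3 -m pendant '[[[0,0,-40],[0,0,0]],[[0,0,-80],[0,0,0]],[[0,0,-120],[0,0,0]],[[0,0,-133],[0,0,0]],[[0,0,-133],[0,0,0]]]'
python3 - <<'E'
from h import *
f,K,R,t=cam("wrist");g=f
go(.386,.296,.22,40)
cv2.imwrite("pics/w6.png",f[:,:,::-1])
E
```

```text
time_s: 13.3
tcp_pos: [0.6304, 0.1313, 0.0862]
ee_rot: [[0.01, -1.0, 0.0], [-1.0, -0.01, -0.0], [0.0, -0.0, -1.0]]
wrist_force: [-0.2, -1.1, -0.9]
gripper_width: 0.97
gripper_force: 0.0
time_s: 13.8
tcp_pos: [0.6313, 0.1317, 0.2222]
ee_rot: [[0.01, -1.0, 0.006], [-1.0, -0.01, 0.002], [-0.002, -0.006, -1.0]]
wrist_force: [-0.4, 0.3, -0.5]
gripper_width: 1.002
gripper_force: 0.0
t 13.8 pos [0.6302 0.1314 0.2197] yaw -179.4 j1+j6 0.6 -> shift [-167.   242.6   -0.4] turn -0.688  rows~6
```

View pics/w6.png

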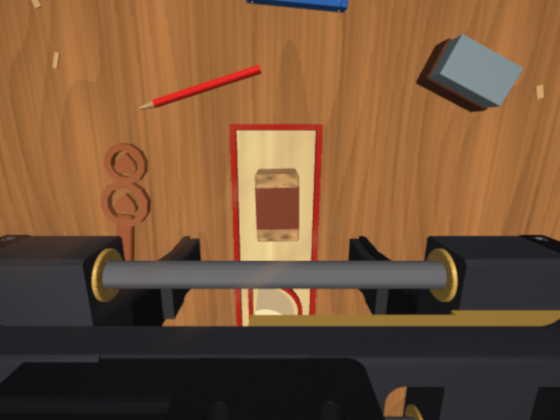

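The cork is centred in the compartment at (277,206), flat. Next is the dark stamp.

```bash
python3 -m pendant '[[[-167,243,0],[0,0,-0.688]],[[-167,243,0],[0,0,-0.688]],[[-167,243,0],[0,0,-0.688]],[[-167,243,0],[0,0,-0.688]],[[-167,243,0],[0,0,-0.688]],[[-167,243,0],[0,0,-0.688]],[[-167,243,0],[0,0,-0.688]],[[-167,243,0],[0,0,-0.688]],[[-167,243,0],[0,0,-0.688]]]'
python3 - <<'E'
from h import *
f,K,R,t=cam("wrist");cv2.imwrite("pics/w7.png",cv2.resize(f[100:300,180:380,::-1],(600,600),interpolation=cv2.INTER_CUBIC))
go(.386,.296,.22,40)
E
```

```text
time_s: 14.75
tcp_pos: [0.3858, 0.2952, 0.218]
ee_rot: [[0.642, -0.767, -0.002], [-0.767, -0.642, -0.002], [0.001, 0.003, -1.0]]
wrist_force: [0.9, -0.6, 0.1]
gripper_width: 1.0
gripper_force: 0.0
t 14.8 pos [0.3862 0.2951 0.2182] yaw -140.1 j1+j6 39.9 -> shift [-0.8 -0.5 -1.8] turn -0.002  rows~1
```

View pics/w7.png

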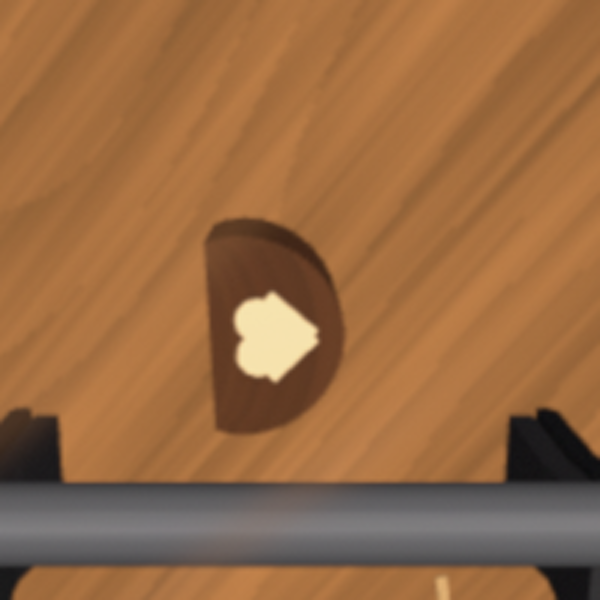

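Dark stamp: flat edge runs (207,243)–(216,429), back at (344,330) in the crop; flat to the left, as needed.

Run:
```python
from h import *
f,K,R,t=cam("wrist");q=np.array([(207,243),(216,429),(344,334)])/3+[180,100]
P=ray(K,R,t,q,.044);m=(P[0]+P[1])/2;d=P[0]-P[1];print(P.round(4).tolist(),np.linalg.norm(d),np.linalg.norm(P[2]-m))
c=(m+P[2])/2;yaw=np.degrees(np.arctan2(d[1],d[0]))+90;print(c,yaw);go(*c,.083,yaw)
```

```text
[[0.421, 0.289], [0.3815, 0.3338], [0.3707, 0.284]] 0.0597584157056257 0.04108025932569791
[0.38598611 0.29768029] 41.42140232589832
t 14.8 pos [0.3864 0.295  0.2184] yaw -140.1 j1+j6 39.9 -> shift [ -2.3  -1.6 135.4] turn -0.027  rows~3
```

```bash
python3 -m pendant '[[[-2,-2,40],[0,0,-0.03]],[[-2,-2,80],[0,0,-0.03]],[[-2,-2,120],[0,0,-0.03]],[[-2,-2,135],[0,0,-0.03]],[[-2,-2,135],[0,0,-0.03]]]'
python3 -m pendant '[[[0,0,0],[0,0,0]],[[0,0,0],[0,0,0]],[[0,0,0],[0,0,0]],[[0,0,0],[0,0,0]],[[0,0,0],[0,0,0]],[[0,0,0],[0,0,0]],[[0,0,0],[0,0,0]],[[0,0,0],[0,0,0]],[[0,0,0],[0,0,0]],[[0,0,0],[0,0,0]]]' 0.3
python3 -m pendant '[[[0,0,-30],[0,0,0]],[[0,0,-60],[0,0,0]],[[0,0,-90],[0,0,0]],[[0,0,-90],[0,0,0]]]'
python3 - <<'E'
from h import *
go(.6107,-.098,.175,-4.6)
E
```

```text
time_s: 15.35
tcp_pos: [0.3859, 0.2965, 0.0815]
ee_rot: [[0.663, -0.748, -0.004], [-0.748, -0.663, -0.006], [0.002, 0.007, -1.0]]
wrist_force: [-1.2, -0.3, 0.7]
gripper_width: 1.001
gripper_force: 0.0
time_s: 16.35
tcp_pos: [0.3859, 0.2987, 0.0845]
ee_rot: [[0.665, -0.746, 0.0], [-0.746, -0.665, 0.0], [-0.0, -0.0, -1.0]]
wrist_force: [-2.0, -0.1, 4.0]
gripper_width: 0.475
gripper_force: 30.0
time_s: 16.75
tcp_pos: [0.3874, 0.3005, 0.1779]
ee_rot: [[0.666, -0.746, 0.006], [-0.746, -0.666, 0.007], [-0.001, -0.009, -1.0]]
wrist_force: [0.3, 1.0, 0.1]
gripper_width: 0.48
gripper_force: 30.0
t 16.8 pos [0.3874 0.3005 0.1779] yaw -138.2 j1+j6 41.7 -> shift [446.   98.8   1.4] turn 0.808  rows~10
```

```bash
python3 -m pendant '[[[446,99,0],[0,0,0.808]],[[446,99,0],[0,0,0.808]],[[446,99,0],[0,0,0.808]],[[446,99,0],[0,0,0.808]],[[446,99,0],[0,0,0.808]],[[446,99,0],[0,0,0.808]],[[446,99,0],[0,0,0.808]],[[446,99,0],[0,0,0.808]],[[446,99,0],[0,0,0.808]],[[446,99,0],[0,0,0.808]]]'
python3 -m pendant '[[[0,0,0],[0,0,0]],[[0,0,0],[0,0,0]]]'
python3 - <<'E'
from h import *
go(.6107,-.098,.175,-4.6)
f,K,R,t=cam("wrist");cv2.imwrite("pics/w8.png",cv2.resize(f[60:320,150:410,::-1],(600,600),interpolation=cv2.INTER_CUBIC))
m=masks(f)["blue"]
for v in(40,80,120):
    u=np.where(m[v,190:380])[0]+190;w=ray(K,R,t,[(u.min(),v),(u.max()+1,v)],.012);print(v,w.round(4).tolist(),"mid",w.mean(0).round(4))
E
```

```text
time_s: 17.75
tcp_pos: [0.6102, -0.1045, 0.1722]
ee_rot: [[-0.085, -0.996, -0.001], [-0.996, 0.085, -0.001], [0.001, 0.001, -1.0]]
wrist_force: [-0.9, -0.1, -2.1]
gripper_width: 0.484
gripper_force: 30.0
time_s: 17.95
tcp_pos: [0.6078, -0.0995, 0.1731]
ee_rot: [[-0.08, -0.997, -0.002], [-0.997, 0.08, 0.0], [-0.0, 0.002, -1.0]]
wrist_force: [-1.0, 1.2, -0.9]
gripper_width: 0.48
gripper_force: 30.0
t 17.9 pos [ 0.6078 -0.0995  0.1731] yaw 175.4 j1+j6 -4.6 -> shift [-1.7 -2.7 -1.9] turn 0.001  rows~1
40 [[0.6453, -0.2406], [0.555, -0.2334]] mid [ 0.6002 -0.237 ]
80 [[0.6476, -0.2122], [0.5576, -0.205]] mid [ 0.6026 -0.2086]
120 [[0.6499, -0.182], [0.5603, -0.1748]] mid [ 0.6051 -0.1784]
```

View pics/w8.png

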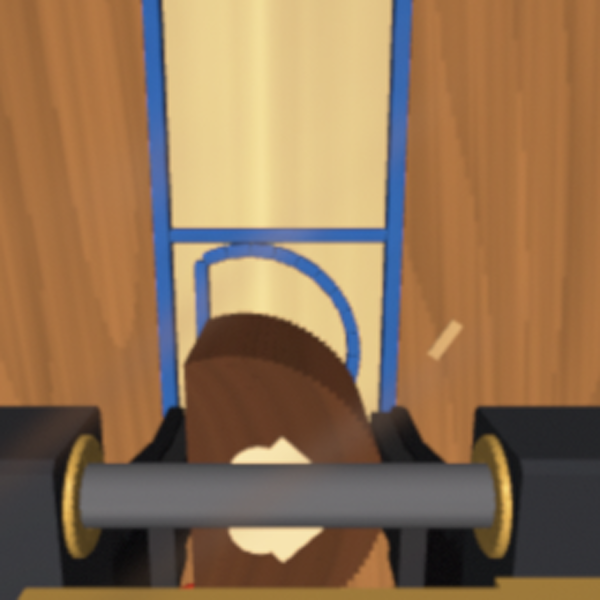

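Run:
```python
from h import *
f,K,R,t=cam("wrist");s=r.sense();z=s["tcp_pos"][2]
C=lambda x,y:(150+x*.4333,60+y*.4333)
a=np.radians(-4.8);ex=np.array([np.cos(a),np.sin(a)]);ey=np.array([-np.sin(a),np.cos(a)])
T=lambda p:np.round([p@ex*1000,p@ey*1000],1)
o=lambda n,x,y,h:print(n,T(ray(K,R,t,C(x,y),h)[0]))
print("tcp",T(np.array(s["tcp_pos"][:2])))
o("divider",250,229,.012);o("arc near inner",250,257,.012);o("arc back inner",347,365,.012);o("wall inner",210,290,.012)
print("centreline",T(np.array([.6026,-.2086])))
o("stamp near bottom",245,313,z-.084);o("stamp near top",240,355,z-.04);o("flat top",186,365,z-.04);o("flat bottom",208,322,z-.084)
```

```text
tcp [614.2 -47.5]
divider [628.  -94.8]
arc near inner [628.1 -84.5]
arc back inner [591. -43.]
wall inner [643.2 -72.1]
centreline [ 617.9 -157.4]
stamp near bottom [625.6 -79.6]
stamp near top [624.1 -80.3]
flat top [635.  -78.2]
flat bottom [635.4 -77.2]
```

Need +3 mm along tray x. Correcting and lowering.

```bash
python3 -m pendant '[[[-1,-3.3,30],[0,0,0]],[[-1,-3.3,55],[0,0,0]],[[-1,-3.3,60],[0,0,0]],[[-1,-3.3,65],[0,0,0]],[[-1,-3.3,70],[0,0,0]],[[-1,-3.3,75],[0,0,0]],[[-1,-3.3,80],[0,0,0]],[[-1,-3.3,84],[0,0,0]],[[-1,-3.3,84],[0,0,0]],[[-1,-3.3,84],[0,0,0]]]'
python3 -m pendant '[[[0,0,2],[0,0,0]],[[0,0,4],[0,0,0]],[[0,0,4],[0,0,0]]]'
```

```text
time_s: 19.05
tcp_pos: [0.6123, -0.0995, 0.0903]
ee_rot: [[-0.08, -0.997, 0.0], [-0.997, 0.08, -0.0], [0.0, -0.0, -1.0]]
wrist_force: [0.1, -0.6, -0.7]
gripper_width: 0.483
gripper_force: 30.0
time_s: 19.35
tcp_pos: [0.6126, -0.0994, 0.0885]
ee_rot: [[-0.079, -0.997, 0.001], [-0.997, 0.079, -0.001], [0.0, -0.001, -1.0]]
wrist_force: [-2.6, 0.7, 9.9]
gripper_width: 0.479
gripper_force: 30.0
```

Contact at the floor height (0.0885). Release, lift, go to the oilstone.

```bash
python3 -m pendant '[[[0,0,-1],[0,0,0]],[[0,0,-1],[0,0,0]],[[0,0,-1],[0,0,0]],[[0,0,-1],[0,0,0]],[[0,0,-1],[0,0,0]],[[0,0,-1],[0,0,0]],[[0,0,-1],[0,0,0]]]' 1
python3 -m pendant '[[[0,0,-40],[0,0,0]],[[0,0,-80],[0,0,0]],[[0,0,-120],[0,0,0]],[[0,0,-133],[0,0,0]],[[0,0,-133],[0,0,0]]]'
python3 - <<'E'
from h import *
f,K,R,t=cam("wrist");g=f[100:240,170:390,::-1];cv2.imwrite("pics/w9.png",cv2.resize(g,(440,280)))
f,K,R,t=cam("top")
m=masks(f)["oil"];m[:215]=0;m[255:]=0;m[:,:265]=0;m[:,300:]=0
for c in blobs(m,2):print(cv2.boundingRect(c),rect(c,K,R,t,.042))
go(.455,.010,.22,-33)
E
```

```text
time_s: 20.05
tcp_pos: [0.6122, -0.0994, 0.0871]
ee_rot: [[-0.08, -0.997, -0.0], [-0.997, 0.08, -0.0], [0.0, 0.0, -1.0]]
wrist_force: [0.2, -0.8, 0.2]
gripper_width: 0.974
gripper_force: 0.0
time_s: 20.55
tcp_pos: [0.6132, -0.0994, 0.223]
ee_rot: [[-0.08, -0.997, 0.006], [-0.997, 0.08, 0.0], [-0.001, -0.006, -1.0]]
wrist_force: [0.4, -0.3, 0.2]
gripper_width: 0.998
gripper_force: 0.0
t 20.6 pos [ 0.6113 -0.0993  0.219 ] yaw 175.4 j1+j6 -4.6 -> shift [-96.4 164.6  -0.6] turn 0.496  rows~4
```

View pics/w9.png

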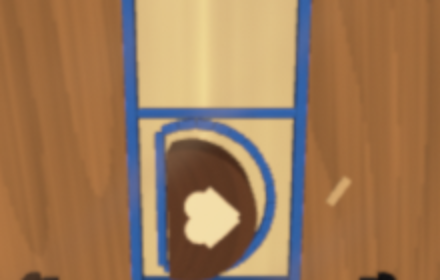

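The dark stamp is down inside the collar, flat against the straight wall side. Moving over the oilstone.

```bash
python3 -m pendant '[[[-96,165,0],[0,0,-1.267]],[[-96,165,0],[0,0,-1.267]],[[-96,165,0],[0,0,-1.267]],[[-96,165,0],[0,0,-1.267]],[[-96,165,0],[0,0,-1.267]],[[-96,165,0],[0,0,-1.267]],[[-96,165,0],[0,0,-1.267]],[[-96,165,0],[0,0,-1.267]],[[-96,165,0],[0,0,-1.267]],[[-96,165,0],[0,0,-1.267]]]'
python3 - <<'E'
from h import *
f,K,R,t=cam("wrist");h=cv2.cvtColor(f,cv2.COLOR_RGB2HSV)
p=proj(K,R,t,[[.455,.01,.042]])[0].astype(int);print(p,h[p[1],p[0]],h[p[1]-80,p[0]-80])
c0=h[p[1],p[0]].astype(int);m=(abs(h[...,0].astype(int)-c0[0])<10)&(h[...,1]<150)&(abs(h[...,2].astype(int)-c0[2])<50);m[236:]=0
np.save("m.npy",m)
for c in blobs(m,2):
    print(cv2.boundingRect(c),rect(c,K,R,t,.042),cv2.minAreaRect(c))
go(.455,.01,.22,68)
E
```

```text
time_s: 21.65
tcp_pos: [0.4544, 0.0092, 0.2183]
ee_rot: [[0.927, -0.375, -0.004], [-0.375, -0.927, -0.001], [-0.003, 0.003, -1.0]]
wrist_force: [0.6, -0.1, 0.6]
gripper_width: 1.001
gripper_force: 0.0
[272 208] [ 95  29 157] [ 14 157 172]
(252, 172, 38, 64) [459.9  10.3  60.8  33.2 -24.7] ((270.62835693359375, 203.13613891601562), (35.955039978027344, 63.26675796508789), 1.6846843957901)
(254, 172, 2, 2) [492.4  12.7   0.9   0.9 -23. ] ((254.75001525878906, 172.25), (1.4142134189605713, 0.7071067094802856), 45.0)
t 21.7 pos [0.4545 0.0093 0.2186] yaw -112.1 j1+j6 67.9 -> shift [ 0.2 -0.9 -1.4] turn -0.001  rows~1
```

Run:
```python
from h import *
go(.4593,.0102,.081,65.3)
```

```text
t 21.7 pos [0.4545 0.0093 0.2186] yaw -112.1 j1+j6 67.9 -> shift [  4.5  -3.  137.6] turn 0.046  rows~3
```

```bash
python3 -m pendant '[[[4.5,-3,40],[0,0,0.046]],[[4.5,-3,80],[0,0,0.046]],[[4.5,-3,120],[0,0,0.046]],[[4.5,-3,137],[0,0,0.046]],[[4.5,-3,137],[0,0,0.046]]]'
python3 -m pendant '[[[0,0,0],[0,0,0]],[[0,0,0],[0,0,0]],[[0,0,0],[0,0,0]],[[0,0,0],[0,0,0]],[[0,0,0],[0,0,0]],[[0,0,0],[0,0,0]],[[0,0,0],[0,0,0]],[[0,0,0],[0,0,0]],[[0,0,0],[0,0,0]],[[0,0,0],[0,0,0]]]' 0.25
python3 -m pendant '[[[0,0,-30],[0,0,0]],[[0,0,-60],[0,0,0]],[[0,0,-90],[0,0,0]],[[0,0,-90],[0,0,0]]]'
python3 - <<'E'
from h import *
go(.5976,-.26,.172,-4.8)
E
```

```text
time_s: 22.2
tcp_pos: [0.4585, 0.0097, 0.0801]
ee_rot: [[0.908, -0.418, -0.008], [-0.418, -0.908, -0.003], [-0.006, 0.006, -1.0]]
wrist_force: [-0.3, 0.6, -0.8]
gripper_width: 0.998
gripper_force: 0.0
time_s: 23.2
tcp_pos: [0.4606, 0.0105, 0.0834]
ee_rot: [[0.909, -0.417, -0.0], [-0.417, -0.909, -0.0], [-0.0, 0.0, -1.0]]
wrist_force: [-1.5, -0.6, 2.6]
gripper_width: 0.433
gripper_force: 30.0
time_s: 23.6
tcp_pos: [0.4628, 0.0113, 0.1766]
ee_rot: [[0.909, -0.416, 0.008], [-0.416, -0.909, 0.003], [0.007, -0.006, -1.0]]
wrist_force: [0.7, 0.1, -1.2]
gripper_width: 0.434
gripper_force: 30.0
t 23.6 pos [0.4628 0.0113 0.1766] yaw -114.6 j1+j6 65.4 -> shift [235.4 190.6   5.1] turn 1.225  rows~9
```

```bash
python3 -m pendant '[[[235,191,3],[0,0,1.225]],[[235,191,3],[0,0,1.225]],[[235,191,3],[0,0,1.225]],[[235,191,3],[0,0,1.225]],[[235,191,3],[0,0,1.225]],[[235,191,3],[0,0,1.225]],[[235,191,3],[0,0,1.225]],[[235,191,3],[0,0,1.225]],[[235,191,3],[0,0,1.225]],[[235,191,3],[0,0,1.225]]]'
python3 -m pendant '[[[0,0,0],[0,0,0]],[[0,0,0],[0,0,0]]]'
python3 - <<'E'
from h import *
go(.5976,-.26,.0875,-4.8)
f,K,R,t=cam("wrist");m=masks(f)["blue"]
for v in(100,130,150):
    u=np.where(m[v,190:380])[0]+190
    if len(u):w=ray(K,R,t,[(u.min(),v),(u.max()+1,v)],.012);print(v,w.round(4).tolist(),"mid",w.mean(0).round(4))
E
```

```text
time_s: 24.6
tcp_pos: [0.5942, -0.2607, 0.1688]
ee_rot: [[-0.082, -0.997, -0.002], [-0.997, 0.082, 0.001], [-0.001, 0.002, -1.0]]
wrist_force: [-0.4, 0.0, -1.1]
gripper_width: 0.434
gripper_force: 30.0
time_s: 24.8
tcp_pos: [0.5947, -0.2605, 0.1702]
ee_rot: [[-0.082, -0.997, -0.0], [-0.997, 0.082, 0.0], [-0.0, 0.0, -1.0]]
wrist_force: [-0.3, -0.3, -1.7]
gripper_width: 0.434
gripper_force: 30.0
t 24.8 pos [ 0.5947 -0.2605  0.1702] yaw 175.3 j1+j6 -4.7 -> shift [-0.7 -2.9 82.7] turn 0.002  rows~2
```

```bash
python3 -m pendant '[[[-1,-3,30],[0,0,0]],[[-1,-3,55],[0,0,0]],[[-1,-3,65],[0,0,0]],[[-1,-3,73],[0,0,0]],[[-1,-3,79],[0,0,0]],[[-1,-3,81],[0,0,0]],[[-1,-3,82],[0,0,0]],[[-1,-3,82],[0,0,0]]]'
python3 -m pendant '[[[0,0,1],[0,0,0]],[[0,0,2],[0,0,0]],[[0,0,2],[0,0,0]]]'
```

```text
time_s: 25.65
tcp_pos: [0.5981, -0.2604, 0.0889]
ee_rot: [[-0.084, -0.996, 0.001], [-0.996, 0.084, -0.0], [0.0, -0.001, -1.0]]
wrist_force: [-0.3, 0.1, -1.3]
gripper_width: 0.431
gripper_force: 30.0
time_s: 25.95
tcp_pos: [0.5981, -0.2603, 0.0874]
ee_rot: [[-0.084, -0.997, 0.001], [-0.997, 0.084, -0.001], [0.0, -0.001, -1.0]]
wrist_force: [-1.2, 1.2, 3.9]
gripper_width: 0.435
gripper_force: 30.0
```

```bash
python3 -m pendant '[[[0,0,0],[0,0,0]],[[0,0,0],[0,0,0]],[[0,0,0],[0,0,0]],[[0,0,0],[0,0,0]],[[0,0,0],[0,0,0]],[[0,0,0],[0,0,0]],[[0,0,0],[0,0,0]]]' 1
python3 -m pendant '[[[0,0,-40],[0,0,0]],[[0,0,-80],[0,0,0]],[[0,0,-120],[0,0,0]],[[0,0,-133],[0,0,0]],[[0,0,-133],[0,0,0]]]'
python3 - <<'E'
from h import *
f,K,R,t=cam("wrist");h=cv2.cvtColor(f,cv2.COLOR_RGB2HSV).astype(int)
m=(abs(h[...,0]-95)<12)&(h[...,1]<150)&(h[...,2]>90);m[238:]=0
for c in blobs(m,1):print(cv2.boundingRect(c),rect(c,K,R,t,.046))
go(.454,-.145,.22,-4.7)
E
```

```text
time_s: 26.65
tcp_pos: [0.5978, -0.2602, 0.0862]
ee_rot: [[-0.084, -0.996, -0.0], [-0.996, 0.084, 0.0], [-0.0, 0.0, -1.0]]
wrist_force: [-0.6, -1.0, 0.4]
gripper_width: 0.959
gripper_force: 0.0
time_s: 27.15
tcp_pos: [0.5988, -0.2604, 0.2223]
ee_rot: [[-0.084, -0.996, 0.006], [-0.996, 0.084, -0.001], [0.001, -0.006, -1.0]]
wrist_force: [-0.5, -0.1, -0.9]
gripper_width: 1.0
gripper_force: 0.0
(259, 177, 35, 61) [ 598.6 -261.5   57.7   32.5   85.2]
t 27.2 pos [ 0.5977 -0.2601  0.2196] yaw 175.2 j1+j6 -4.8 -> shift [-102.6  152.9   -0.5] turn -0.002  rows~4
```

Oilstone is placed at (0.599, −0.261), yaw aligned. Now the tin.

```bash
python3 -m pendant '[[[-103,153,0],[0,0,0]],[[-103,153,0],[0,0,0]],[[-103,153,0],[0,0,0]],[[-103,153,0],[0,0,0]],[[-103,153,0],[0,0,0]],[[-103,153,0],[0,0,0]]]'
python3 - <<'E'
from h import *
f,K,R,t=cam("wrist")
m=masks(f)["brass"];m[238:]=0;print("exp",proj(K,R,t,[[.454,-.145,.042]]).round())
for c in blobs(m,3):
    if cv2.contourArea(c)>100:
        (x,y),q=cv2.minEnclosingCircle(c);print(cv2.boundingRect(c),rect(c,K,R,t,.042),x,y,q,f[int(y),int(x-q+3)])
go(.454,-.145,.083)
E
```

```text
time_s: 27.8
tcp_pos: [0.4531, -0.1444, 0.2181]
ee_rot: [[-0.083, -0.997, -0.002], [-0.997, 0.083, -0.0], [0.0, 0.002, -1.0]]
wrist_force: [-0.1, -0.5, -0.6]
gripper_width: 1.003
gripper_force: 0.0
exp [[273. 208.]]
(251, 187, 45, 44) [ 454.4 -144.5   41.5   41.2   85.2] 272.75848388671875 208.3474578857422 22.626787185668945 [228 179  84]
t 27.9 pos [ 0.4541 -0.1448  0.2183] yaw 175.2 j1+j6 -4.8 -> shift [  0.2  -0.2 135.3] turn 0.000  rows~3
```

Brass tin (colour 228,179,84) at pixel (273,208), world (0.454, −0.1445). Descend and grip.

```bash
python3 -m pendant '[[[0,0,40],[0,0,0]],[[0,0,80],[0,0,0]],[[0,0,120],[0,0,0]],[[0,0,134],[0,0,0]],[[0,0,134],[0,0,0]]]'
python3 -m pendant '[[[0,0,0],[0,0,0]],[[0,0,0],[0,0,0]],[[0,0,0],[0,0,0]],[[0,0,0],[0,0,0]],[[0,0,0],[0,0,0]],[[0,0,0],[0,0,0]],[[0,0,0],[0,0,0]],[[0,0,0],[0,0,0]],[[0,0,0],[0,0,0]],[[0,0,0],[0,0,0]]]' 0.3
python3 -m pendant '[[[0,0,-30],[0,0,0]],[[0,0,-60],[0,0,0]],[[0,0,-90],[0,0,0]],[[0,0,-90],[0,0,0]]]'
python3 - <<'E'
from h import *
go(.6037,-.188,.174,-4.8)
E
```

```text
time_s: 28.35
tcp_pos: [0.453, -0.1454, 0.0819]
ee_rot: [[-0.085, -0.996, -0.007], [-0.996, 0.085, -0.0], [0.001, 0.007, -1.0]]
wrist_force: [0.1, -0.1, 0.2]
gripper_width: 0.998
gripper_force: 0.0
time_s: 29.35
tcp_pos: [0.454, -0.1447, 0.0856]
ee_rot: [[-0.084, -0.996, 0.0], [-0.996, 0.084, -0.0], [0.0, -0.0, -1.0]]
wrist_force: [-1.9, 1.0, 6.0]
gripper_width: 0.498
gripper_force: 30.0
time_s: 29.75
tcp_pos: [0.4562, -0.1449, 0.1787]
ee_rot: [[-0.083, -0.997, 0.009], [-0.997, 0.083, -0.001], [-0.0, -0.009, -1.0]]
wrist_force: [0.6, -0.3, -0.6]
gripper_width: 0.496
gripper_force: 30.0
t 29.8 pos [ 0.4562 -0.1449  0.1787] yaw 175.2 j1+j6 -4.8 -> shift [  30.7 -150.5    6. ] turn -0.000  rows~4
```

```bash
python3 -m pendant '[[[31,-150,0],[0,0,0]],[[31,-150,0],[0,0,0]],[[31,-150,0],[0,0,0]],[[31,-150,0],[0,0,0]],[[31,-150,0],[0,0,0]],[[31,-150,0],[0,0,0]],[[31,-150,0],[0,0,0]]]'
python3 - <<'E'
from h import *
go(.6037,-.188,.09,-4.8)
E
```

```text
time_s: 30.45
tcp_pos: [0.5994, -0.1879, 0.175]
ee_rot: [[-0.084, -0.996, -0.001], [-0.996, 0.084, 0.0], [-0.0, 0.001, -1.0]]
wrist_force: [-0.2, 0.9, -1.1]
gripper_width: 0.495
gripper_force: 30.0
t 30.4 pos [ 0.5994 -0.1879  0.175 ] yaw 175.2 j1+j6 -4.8 -> shift [-0.2 -4.4 85. ] turn 0.000  rows~2
```

```bash
python3 -m pendant '[[[0,-3,30],[0,0,0]],[[0,-3,55],[0,0,0]],[[0,-3,65],[0,0,0]],[[0,-3,74],[0,0,0]],[[0,-3,80],[0,0,0]],[[0,-3,83],[0,0,0]],[[0,-3,85],[0,0,0]],[[0,-3,85],[0,0,0]]]'
python3 -m pendant '[[[0,0,1],[0,0,0]],[[0,0,2],[0,0,0]],[[0,0,2],[0,0,0]]]'
```

```text
time_s: 31.25
tcp_pos: [0.604, -0.1885, 0.0906]
ee_rot: [[-0.084, -0.996, 0.001], [-0.996, 0.084, -0.0], [0.0, -0.001, -1.0]]
wrist_force: [-0.1, 1.0, -1.5]
gripper_width: 0.497
gripper_force: 30.0
time_s: 31.55
tcp_pos: [0.6042, -0.1885, 0.0896]
ee_rot: [[-0.083, -0.997, 0.001], [-0.997, 0.083, -0.0], [0.0, -0.001, -1.0]]
wrist_force: [-1.6, 0.6, 5.5]
gripper_width: 0.5
gripper_force: 30.0
```

Contact. Release, lift, back off and check everything from the top camera.

```bash
python3 -m pendant '[[[0,0,0],[0,0,0]],[[0,0,0],[0,0,0]],[[0,0,0],[0,0,0]],[[0,0,0],[0,0,0]],[[0,0,0],[0,0,0]],[[0,0,0],[0,0,0]],[[0,0,0],[0,0,0]]]' 1
python3 -m pendant '[[[0,0,-40],[0,0,0]],[[0,0,-80],[0,0,0]],[[0,0,-120],[0,0,0]],[[0,0,-160],[0,0,0]],[[0,200,-160],[0,0,0]],[[0,200,-160],[0,0,0]],[[0,200,-160],[0,0,0]],[[0,200,-160],[0,0,0]],[[0,200,-160],[0,0,0]],[[0,200,-160],[0,0,0]]]'
python3 - <<'E'
from h import *
f,K,R,t=cam("top");a=f[130:220,150:430,::-1];f,K,R,t=cam("scene");b=f[180:320,110:450,::-1]
a=cv2.resize(a,(780,251),interpolation=cv2.INTER_CUBIC);b=cv2.resize(b,(780,321),interpolation=cv2.INTER_CUBIC)
cv2.imwrite("pics/end.png",np.vstack([a,b]))
E
```

```text
time_s: 32.25
tcp_pos: [0.6038, -0.1885, 0.0882]
ee_rot: [[-0.084, -0.996, -0.0], [-0.996, 0.084, 0.0], [-0.0, 0.0, -1.0]]
wrist_force: [0.1, -0.6, 0.3]
gripper_width: 0.982
gripper_force: 0.0
time_s: 33.25
tcp_pos: [0.4039, -0.1718, 0.2491]
ee_rot: [[-0.084, -0.996, 0.002], [-0.996, 0.084, -0.0], [0.0, -0.002, -1.0]]
wrist_force: [1.1, 0.3, -0.2]
gripper_width: 0.999
gripper_force: 0.0
```

View pics/end.png

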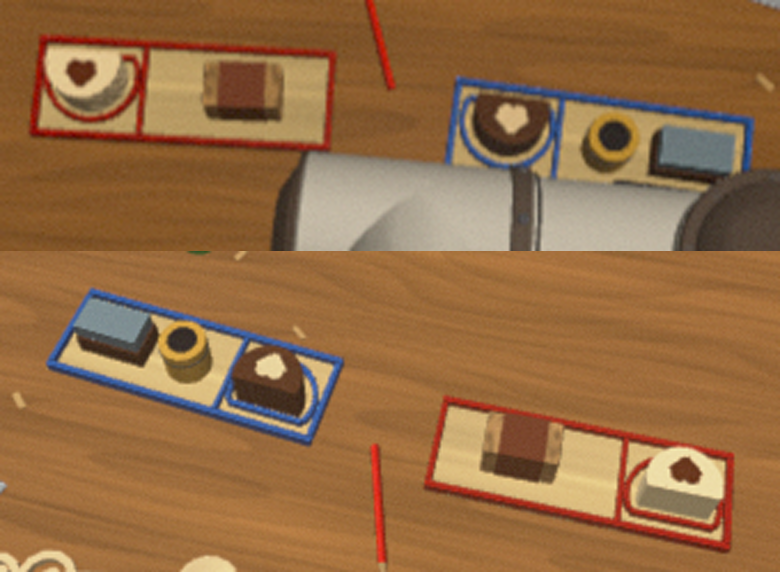

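The blue kit looks right. The pale stamp may be leaning, so I'll triangulate both hearts and the corner points to check height and tilt.

Run:
```python
from h import *
A=cam("top");B=cam("scene")
def Pm(c):f,K,R,t=c;return K@np.c_[R,t]
def tri(a,b):
    X=cv2.triangulatePoints(Pm(A),Pm(B),np.array(a,float).reshape(2,1),np.array(b,float).reshape(2,1));return (X[:3]/X[3]).ravel().round(4)
def heart(c,box,pale):
    f=c[0];x,y,w,h=box;g=f[y:y+h,x:x+w].astype(int);V=g.max(2);S=V-g.min(2)
    m=(V>150) if pale else (V<125)&(g[...,0]-g[...,1]>40)
    C=blobs(m,3,1);C=[k for k in C if cv2.contourArea(k)>8];print([ (cv2.contourArea(k),cv2.boundingRect(k)) for k in C])
    M=cv2.moments(C[0]);return (M["m10"]/M["m00"]+x,M["m01"]/M["m00"]+y)
s=780/280;sb=780/340
bt=lambda x0,y0,x1,y1:(int(150+x0/s),int(130+y0/s),int((x1-x0)/s),int((y1-y0)/s))
bs=lambda x0,y0,x1,y1:(int(110+x0/sb),int(180+(y0-251)/sb),int((x1-x0)/sb),int((y1-y0)/sb))
print("pale heart",tri(heart(A,bt(62,54,102,92),False),heart(B,bs(665,452,708,490),False)))
print("dark heart",tri(heart(A,bt(490,98,532,138),True),heart(B,bs(250,348,290,386),True)))
# predicted top/bottom outline of the pale stamp if seated, in crop coordinates
for n,(o,z) in dict(top=((.630,.269),.048),bot=((.630,.269),.004)).items():
    P=[[o[0]+x,o[1]+y,z] for x,y in((.021,.030),(.021,-.030),(-.021,0))]
    print(n,((proj(*A[1:],P)-[150,130])*s).round().tolist(),((proj(*B[1:],P)-[110,180])*sb+[0,251]).round().tolist())
```

```text
[(46.5, (2, 3, 10, 8))]
[(76.5, (4, 3, 12, 11))]
pale heart [0.6304 0.2695 0.0478]
[(70.5, (3, 2, 11, 11))]
[(94.0, (3, 2, 14, 12))]
dark heart [ 0.6136 -0.1     0.0467]
top [[48.0, 45.0], [117.0, 49.0], [77.0, 94.0]] [[718.0, 500.0], [646.0, 484.0], [685.0, 447.0]]
bot [[59.0, 62.0], [126.0, 66.0], [88.0, 109.0]] [[704.0, 520.0], [635.0, 505.0], [673.0, 469.0]]
```

Hearts are at z 0.0478 (pale) and 0.0467 (dark), against 0.048 for a seated stamp, and the outlines match the upright pose. Handing in.

```bash
python3 -c "
from station import r
print(r.finish_job())"
```

```text
the job is handed in; nothing more can be done
None
```

Both kits are made up and handed in at about 33 s: by my camera checks both stamps are seated in their collars and the oilstone, tin and cork block stand upright in their compartments, but no verdict was returned.

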